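Put the balance weights away

ROBOT

A 6-joint arm with a two-finger parallel gripper is mounted at the origin on the work surface. World frame = base frame: x ahead of the robot, y to its left, z up, the work surface at z = 0. Lengths are in m, angles in rad, forces in N, time in s.
With the tool pointing down it reaches from about 0.25 to 0.725 m from the base axis. Payload 4 kg.
Tool frame: the origin (TCP) lies on the centre line of the jaws, within the pads' length; the fingertips stand 19 mm ahead of it and the grasp point (between the pads) is the TCP; z points along the fingers, y is the direction in which the jaws open and shut (so a half turn about z gives the same grasp; the last joint's range is limited). The gripper opens to 85 mm and grips with 20 to 120 N. Pads are 22 mm wide; open, the fingers measure 114 mm over their backs; the gripper's body (76 mm by 85 mm) begins 54 mm behind the grasp point. The pads swing forward as they close: fully open they stand 13 mm farther back than shut.
Start: joints at [1.329, 0.241, 0.005, 1.335, 0, 1.571], TCP at [0.12, 0.485, 0.25] pointing down, gripper open.
Joint ranges: [-2.72, 2.72], [-1.05, 1.87], [-1.09, 1.28], [-1.99, 2.15], [-1.42, 1.44], [-3.14, 3.14]. Speed limits (rad/s): [2.79, 2.79, 3.14, 3.14, 3.14, 3.14].

INTERFACE

Orientations are given as a unit quaternion [x, y, z, w].
In Python, from workcell import bot gives the robot as it stands. The module is installed in compiled form; this text tells all that it offers.
- The arm moves only by the shell command python3 -m handwheel 'ROWS' [OPENING]. ROWS is JSON, a list of rows, each an object of numbers: "dx", "dy", "dz": the shift along the tool's x, y, z as a fraction of full scale; "ax", "ay", "az": the turn, a rotation vector about the tool's x, y, z as a fraction of full scale. In form: [{"dx": .., "dy": .., "dz": .., "ax": .., "ay": .., "az": ..}, ...]. A call has 1 to 12 rows; each row shifts and turns the commanded pose from where the row before left it, along the tool's axes as they then stand; what a row does not reach is not made up. Full scale, the value 1, is 2.5 cm for a shift and 0.15 rad for a turn. A row lasts 1/10 s, in which the tool goes at most 50 mm and 8.59 degrees, less where a joint would pass 70% of its speed; a pose out of reach is approached as far as the arm can. A call with a number of a shift or a turn outside -1 to 1 is refused whole. A call with a gripper value outside its range is refused whole. OPENING is the gripper's target within -1 to 1 (fully open at 1, half-way at 0, shut at -1), set as the call begins (- or left out, the last holds). The fingers move at their own pace and stop on an object; the grip force is fixed at half the most. Time passes only in rows, so rows that do not move let the fingers close. It gives the time, the measured TCP pose, the force and the opening at its end, in the units of the state.
- bot.get_obs(): the state, without advancing time (a new reading comes with each control period).
- bot.camera(name): name is "side" or "top" or "wrist"; returns a dict with "img" (480x640x3 uint8, red, green, blue), "intrinsics" (3x3 intrinsics, pixels), "eye" and "rotation" of the camera in the world. Camera axes: x right, y down, z forward; pixel columns grow to the right and rows downward; lengths in m; the calibration is good to about 2 mm. A picture is of the moment at which its call begins. There is no depth.
- bot.job_done(): hands the job in, once; it reports no verdict.
Trained networks look in a picture, given as the dict that the camera call returned (one of the last four; its "shot" number tells which), for a name from the list of things; names that differ only in an ending like _2 or _b are one class to them, and where a whole thing is asked for, a point or a joint stands for the part that bears it (a point fixed in the world has none). Each returns a list of dicts, best first, with "confidence" (0 to 1); they miss things now and then, are a little off and sometimes report something else, mostly with a low value. They report only what shows in the picture. A call takes as long as a camera call. They do not tell look-alikes from the thing itself.
- bot.trace(thing, picture): "region" (480x640 bool, what is visible of it) and "rect" ([centre column, centre row, width, height] in pixels, round what is visible of it).
The state is a dict: "clock": time; "joint_pos": joint angles; "joint_vel": joint speeds; "tau": joint torques, N m; "eef_pos": TCP position; "tool_rot": TCP orientation; "ft_force": force on the tool from outside, world axes, zero at the start; "ft_torque": the same for the moment, N m; "grip_width": finger opening in m.
Only numpy, scipy, OpenCV 4.12 (cv2) and the standard library are available. Lean on these libraries where they do the work, as an engineer would, in place of code of your own. Each camera call takes 0.05 s, during which the arm holds its last target.

TASK

Put the set of balance weights away: with the fingertips, fold the upright metal flap at the front of the wooden case fully down over its tray of tiny leaf weights, and only then swing the case's lid fully shut. Just push: do not lift anything, leave the steel weights standing in their wells, do not shove the case along the bench, and leave the glassware beside it alone.

Things in the scene. Friction and masses are not known exactly. Their poses are not given: they have to be found in the camera images.
- case: Wooden weight case, loose on the bench (2.9 kg full). Base 150 (x) x 240 (y) x 60 mm high, walls 8 mm. Origin: centre of its underside, z up; -x = front (towards the robot, give or take yaw), +x = back, lid hinge side. Left front: a tray of tiny leaf weights, which the flap covers; the rest is a felt block, top at 52 mm, with eight steel knob weights in wells, tops up to 71 mm high.
- flap (a joint): Flap angle (rad): 0 = folded down over the tray, upper face 56 mm above the bench, 4 mm under the rim; 1.57 = upright; up to 1.98, leaning out over the front wall. Aluminium plate, 134 mm wide, 42 mm hinge to free edge, 3 mm thick. Stiff hinge (1 N at the edge): it stays where left. It folds away from the front wall, towards the weights. While it stands up the lid jams on it.
- flap_hinge (a point): Middle of the flap's hinge line, fixed on the case: 65 mm in front (-x) and 43 mm to the left (+y) of the case's centre, 54.5 mm above its underside. The line runs along the case's y.
- flap_edge (a point): Middle of the flap's free edge, 42 mm from the hinge line; it moves with the flap.
- lid (a joint): Lid angle (rad): 0 = shut on the rim; 1.57 = upright; up to 1.85, leaning back. A shallow wooden shell, 150 x 240 mm, 30 mm high, flat outer top, 0.35 kg; shut, its top is 90 mm above the bench. Stiff hinge (0.36 N m, 2.5 N at the free edge): the lid stays where it is left and must be pushed all the way down. There is no catch to snap.
- lid_hinge (a point): Middle of the lid's hinge line, on the case's back upper edge: 75 mm behind (+x) the case's centre, 60 mm above its underside. The line runs along the case's y.
- lid_edge (a point): Middle of the lid's free edge, at the corner with its outer top face: with the lid shut, 150 mm in front of the hinge line and 30 mm above it; it moves with the lid.
- reagent: Amber glass bottle with a black cap, 56 mm across, 112 mm high, standing loose on the bench beside the case; leave it alone. Origin: centre of its underside, z up.
- beaker: Clear glass beaker, 54 mm across the rim, 70 mm high, standing loose on the bench beside the case; leave it alone. Origin: centre of its underside, z up.
- vial: Small amber glass vial with a blue cap, 27 mm across, 55 mm high, standing loose on the bench beside the case; leave it alone. Origin: centre of its underside, z up.
- w500: The 500 g weight: steel cylinder with a knob on top, 38 mm across, 63 mm high, loose in its well at x = 40, y = 83 mm of the case; its top is 71.0 mm above the bench. Leave it standing. Origin: centre of its underside, z up.
- w200a: The first 200 g weight: steel cylinder with a knob on top, 28 mm across, 46.5 mm high, loose in its well at x = 40, y = 29 mm of the case; its top is 68.0 mm above the bench. Leave it standing. Origin: centre of its underside, z up.
- w200b: The second 200 g weight: steel cylinder with a knob on top, 28 mm across, 46.5 mm high, loose in its well at x = 40, y = -21 mm of the case; its top is 68.0 mm above the bench. Leave it standing. Origin: centre of its underside, z up.
- w100: The 100 g weight: steel cylinder with a knob on top, 22 mm across, 37 mm high, loose in its well at x = 40, y = -79 mm of the case; its top is 66.0 mm above the bench. Leave it standing. Origin: centre of its underside, z up.
- w50: The 50 g weight: steel cylinder with a knob on top, 18 mm across, 30 mm high, loose in its well at x = -5, y = 80 mm of the case; its top is 63.5 mm above the bench. Leave it standing. Origin: centre of its underside, z up.
- w20a: The first 20 g weight: steel cylinder with a knob on top, 13.5 mm across, 21.5 mm high, loose in its well at x = -5, y = 20 mm of the case; its top is 61.0 mm above the bench. Leave it standing. Origin: centre of its underside, z up.
- w20b: The second 20 g weight: steel cylinder with a knob on top, 13.5 mm across, 21.5 mm high, loose in its well at x = -5, y = -35 mm of the case; its top is 61.0 mm above the bench. Leave it standing. Origin: centre of its underside, z up.
- w10: The 10 g weight: steel cylinder with a knob on top, 10.5 mm across, 17.5 mm high, loose in its well at x = -5, y = -87 mm of the case; its top is 59.5 mm above the bench. Leave it standing. Origin: centre of its underside, z up.
There are look-alikes about, which are no part of the job. Leave any yellow look-alike of the w200b alone.

How it is judged:
On the way, in this order (a step that is already met when the one before it is completed fails the run):
1. the flap is folded fully down while the lid still stands open (value of joint flap below 0.1 rad and value of joint lid above 0.9 rad), for 0.2 s.
2. the lid is swung fully shut over the folded flap (value of joint lid below 0.035 rad and value of joint flap below 0.1 rad), for 0.2 s.
At the end, for the whole second after the job is handed in: Flap down within 0.1 rad, lid shut within 0.035 rad (5 mm at its edge) and at rest; every weight in its well (risen under 6 mm, leaning under 0.3 rad); case level, on the bench, moved under 30 mm; bottle, beaker and vial upright, moved under 20 mm (all of step 2 and distance of case from where it was at the start of the episode below 0.03 m and height (world z) of case below 0.006 m and angle between case's own z axis and vertical below 0.04 rad and linear speed of case below 0.01 m/s and not (z of w500 in the frame of case above 0.014 m or angle between the z axis of any of w500, w200a, w200b, w100, w50, w20a, w20b, w10 and the z axis of case, either way round above 0.3 rad or z of any of w200a, w200b in the frame of case above 0.0275 m or z of w100 in the frame of case above 0.035 m or z of w50 in the frame of case above 0.0395 m or z of any of w20a, w20b in the frame of case above 0.0455 m or z of w10 in the frame of case above 0.048 m) and distance of each of reagent, beaker, vial from where it was at the start of the episode below 0.02 m and angle between each of reagent, beaker, vial's own z axis and vertical below 0.1 rad and velocity of joint lid between -0.05 and 0.05 rad/s); the robot touches nothing.
It fails at once if the flap, the lid or the case is pushed with the arm or the gripper's body instead of the fingers (contact force between the arm and case above 5 N).
It fails at once if a weight is lifted or tipped out of its well (z of w500 in the frame of case above 0.014 m or angle between the z axis of any of w500, w200a, w200b, w100, w50, w20a, w20b, w10 and the z axis of case, either way round above 0.3 rad or z of any of w200a, w200b in the frame of case above 0.0275 m or z of w100 in the frame of case above 0.035 m or z of w50 in the frame of case above 0.0395 m or z of any of w20a, w20b in the frame of case above 0.0455 m or z of w10 in the frame of case above 0.048 m).
It fails at once if the case is lifted or tipped up (height (world z) of case above 0.012 m or angle between case's own z axis and vertical above 0.08 rad).
It fails at once if the case is shoved along the bench by more than 30 mm (distance of case from where it was at the start of the episode above 0.03 m).
It fails at once if a piece of glassware beside the case is lifted, tipped or shifted by more than 20 mm (distance of any of reagent, beaker, vial from where it was at the start of the episode above 0.02 m or angle between any of reagent, beaker, vial's own z axis and vertical above 0.25 rad).
It also fails if it takes over 51 s, if anything falls off the work surface, if the arm or the gripper's body presses on something with over 40 N, if the wrist force passes 120 N, or if a joint passes its speed limit or range.

## Working session

There is one attempt and no reset: what is moved stays moved. The work goes in short steps, Python scripts to look and compute and a shell command to move; the robot and the scene stay as the last step left them, time stands still between calls to the robot, and variables do not carry over. Pictures are saved under pics/ and viewed, and the job is handed in when it is done.

```bash
mkdir -p pics
cat > h.py <<'E'
import numpy as np, cv2
from workcell import bot
def snap(n,tag):
    p=bot.camera(n); cv2.imwrite(f'pics/{tag}.png',p['img'][:,:,::-1]); return p
def proj(p,X):
    X=np.atleast_2d(X); c=(X-np.array(p['eye']))@np.array(p['rotation']); K=np.array(p['intrinsics'])
    return np.c_[K[0,0]*c[:,0]/c[:,2]+K[0,2],K[1,1]*c[:,1]/c[:,2]+K[1,2]]
def ray(p,u,v,z):
    K=np.array(p['intrinsics']); d=np.array(p['rotation'])@np.array([(u-K[0,2])/K[0,0],(v-K[1,2])/K[1,1],1]); e=np.array(p['eye'])
    return e+d*(z-e[2])/d[2]
E
python3 - <<'E'
from h import *
o=bot.get_obs(); print({k:np.round(v,3) for k,v in o.items()})
for n in ['top','side','wrist']:
    p=snap(n,n+'0'); print(n,p['eye'],np.round(p['rotation'],3).tolist(),p['intrinsics'])
    if n!='wrist':
        for t in ['case','flap','lid','reagent','beaker','vial','w200b','w500']:
            print(t,[(round(r['confidence'],2),np.round(r['rect'])) for r in bot.trace(t,p)])
E
```

```text
{'clock': np.float64(0.0), 'joint_pos': array([ 1.329,  0.241,  0.004,  1.335, -0.   ,  1.571]), 'joint_vel': array([ 0.   ,  0.   ,  0.001, -0.001, -0.   , -0.002]), 'tau': array([ 1.0000e-03, -3.7231e+01,  2.5241e+01,  1.7000e-02, -0.0000e+00,
       -0.0000e+00]), 'eef_pos': array([0.12 , 0.485, 0.249]), 'tool_rot': array([ 0.121,  0.993, -0.001, -0.   ]), 'ft_force': array([-0.015, -0.372,  0.485]), 'ft_torque': array([-0.022,  0.037, -0.003]), 'grip_width': np.float64(0.085)}
top [0.39064976 0.07424017 1.11047024] [-0.702, 0.708, -0.059, 0.055] [[609.39874697   0.         320.98738678]
 [  0.         609.39874697 243.84665641]
 [  0.           0.           1.        ]]
case [(0.88, array([354., 246., 182., 192.]))]
flap [(0.76, array([377., 310.,  64.,  59.]))]
lid [(0.68, array([330., 214., 132., 128.])), (0.65, array([360., 277.,   7.,   8.]))]
reagent [(0.71, array([412., 168.,  34.,  38.]))]
beaker [(0.68, array([258., 314.,  31.,  33.]))]
vial [(0.59, array([448., 227.,  21.,  21.]))]
w200b [(0.65, array([357., 157.,  13.,  21.])), (0.64, array([296., 153.,  17.,  21.])), (
[... 534 characters left out ...]
.,  61.])), (0.3, array([290., 356.,  37.,  43.])), (0.29, array([238., 332.,  17.,  21.]))]
lid [(0.64, array([327., 254.,  63., 150.]))]
reagent []
beaker [(0.58, array([336., 191.,  10.,  21.])), (0.41, array([309., 255.,   9.,  11.]))]
vial [(0.75, array([238., 333.,  18.,  21.]))]
w200b [(0.6, array([390., 326.,  14.,  16.])), (0.48, array([340., 349.,   8.,  20.]))]
w500 [(0.65, array([292., 300.,  12.,  15.])), (0.54, array([316., 234.,   9.,  10.])), (0.42, array([300., 229.,   4.,   6.]))]
wrist [0.04140422 0.5055865  0.37388352] [0.777, 0.609, 0.098, 0.125] [[428.86885597   0.         319.23067798]
 [  0.         428.86885597 240.34266839]
 [  0.           0.           1.        ]]
```

```bash
sed -i 's/^from workcell/from scipy.spatial.transform import Rotation as R\nfrom workcell/; s/np.array(p\[.rotation.\])/R.from_quat(p["rotation"]).as_matrix()/' h.py; cat h.py; python3 -c "
import cv2
a=cv2.imread('pics/top0.png'); cv2.imwrite('pics/top0c.png',cv2.resize(a[120:390,200:500],None,fx=2.2,fy=2.2,interpolation=cv2.INTER_CUBIC))"
```

```text
import numpy as np, cv2
from scipy.spatial.transform import Rotation as R
from workcell import bot
def snap(n,tag):
    p=bot.camera(n); cv2.imwrite(f'pics/{tag}.png',p['img'][:,:,::-1]); return p
def proj(p,X):
    X=np.atleast_2d(X); c=(X-np.array(p['eye']))@R.from_quat(p["rotation"]).as_matrix(); K=np.array(p['intrinsics'])
    return np.c_[K[0,0]*c[:,0]/c[:,2]+K[0,2],K[1,1]*c[:,1]/c[:,2]+K[1,2]]
def ray(p,u,v,z):
    K=np.array(p['intrinsics']); d=R.from_quat(p["rotation"]).as_matrix()@np.array([(u-K[0,2])/K[0,0],(v-K[1,2])/K[1,1],1]); e=np.array(p['eye'])
    return e+d*(z-e[2])/d[2]
```

View pics/top0.png

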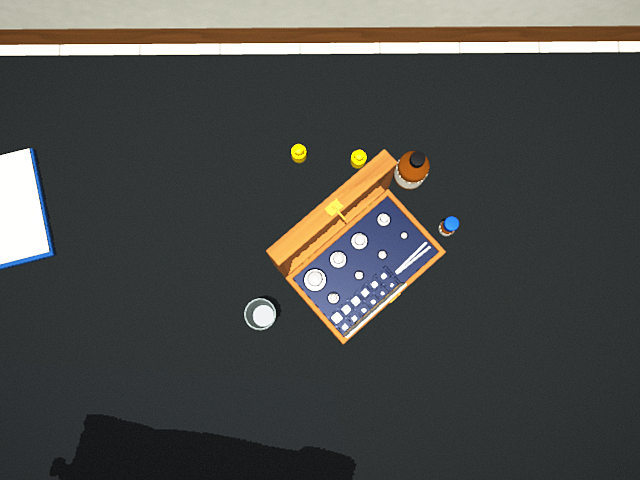

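View pics/side0.png

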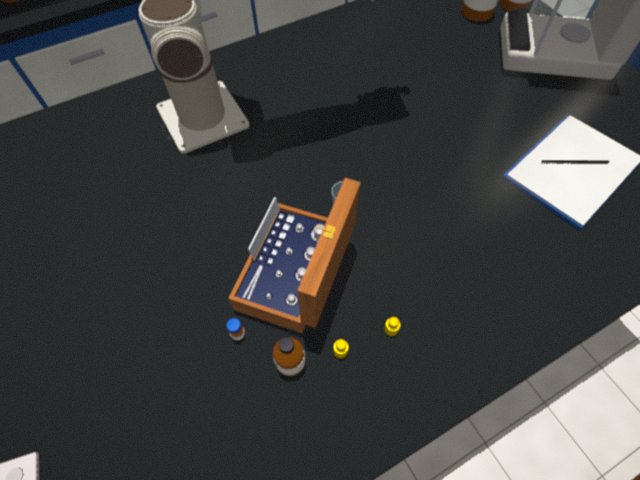

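View pics/top0c.png

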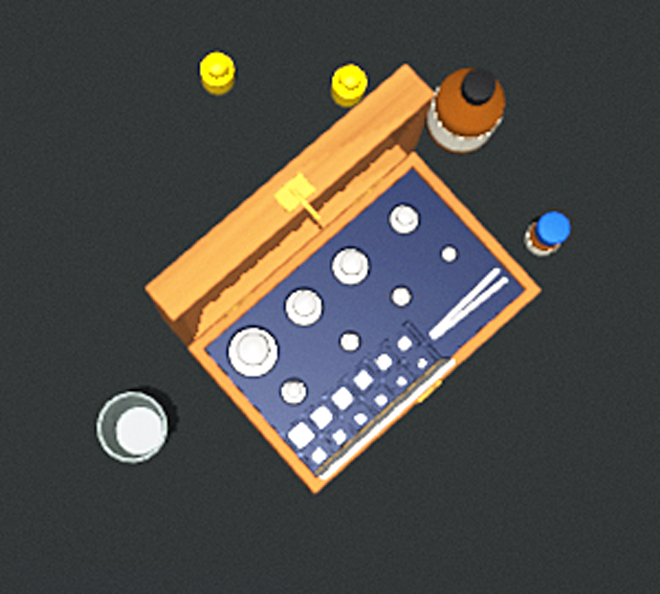

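```bash
cat >> h.py <<'E'
def c2w(pose,P):
    x,y,th=pose; P=np.atleast_2d(P); c,s=np.cos(th),np.sin(th)
    return np.c_[x+c*P[:,0]-s*P[:,1],y+s*P[:,0]+c*P[:,1],P[:,2]]
def lid(a,y): # outer free edge corner
    return [.075-.15*np.cos(a)+.03*np.sin(a),y,.06+.15*np.sin(a)+.03*np.cos(a)]
def flap(a,y,r=.042): return [-.065+r*np.cos(a),.043+y,.0545+r*np.sin(a)]
E
python3 - <<'E'
from h import *
from scipy.optimize import least_squares
p=bot.camera('top'); s=bot.camera('side')
C=np.array([[-.075,.12,.06],[-.075,-.12,.06],[.075,.12,.06],[.075,-.12,.06]])
uv=np.array([[343.6,342.7],[445.9,251.8],[286.4,277.7],[388.6,189]])
for u in uv: print(np.round(ray(p,*u,.06),4))
f=lambda q:(proj(p,c2w(q,C))-uv).ravel()
q=least_squares(f,[.45,.05,.7]).x; print(q,np.round(f(q),1))
np.save('pose.npy',q)
# lid angle: top-edges outer corner crop (145,288)->(265.9,250.9), (405,65)->(384,149.5): outer top/rear edges
for a in [1.4,1.5,1.57,1.65,1.75,1.85]:
    print(a,np.round(proj(p,c2w(q,[lid(a,.12),lid(a,-.12)])).ravel()),np.round(proj(s,c2w(q,[lid(a,.12),lid(a,-.12)])).ravel()))
for a in [1.3,1.57,1.7,1.85,1.98]:
    print(a,np.round(proj(p,c2w(q,[flap(a,.067),flap(a,-.067)])).ravel()),np.round(proj(s,c2w(q,[flap(a,.067),flap(a,-.067)])).ravel()))
im=s['img'][:,:,::-1].copy()
cv2.imwrite('pics/s1.png',cv2.resize(im[170:390,190:420],None,fx=2.6,fy=2.6,interpolation=cv2.INTER_CUBIC))
# glassware
for n,pt in {'reagentcap':(418,158,.112),'beaker':(260,313,.035),'vial':(452,223,.055)}.items(): 
    w=ray(p,*pt); d=w[:2]-q[:2]; c,sn=np.cos(q[2]),np.sin(q[2]); print(n,np.round(w,3),'in case',np.round([c*d[0]+sn*d[1],-sn*d[0]+c*d[1]],3))
E
```

```text
[0.3907 0.03   0.06  ]
[ 0.5456 -0.1509  0.06  ]
[0.5026 0.1273 0.06  ]
[ 0.659  -0.0539  0.06  ]
[ 0.52451272 -0.011892    0.71063798] [-0.1  0.8  0.5 -0.2 -0.4 -0.3  0.  -0.3]
1.4 [279. 264. 398. 162.] [345. 177. 297. 290.]
1.5 [272. 257. 392. 155.] [353. 179. 306. 293.]
1.57 [268. 252. 387. 150.] [358. 182. 312. 295.]
1.65 [263. 246. 381. 145.] [364. 184. 319. 299.]
1.75 [257. 240. 375. 139.] [372. 188. 328. 303.]
1.85 [251. 233. 368. 134.] [379. 192. 336. 307.]
1.3 [340. 330. 400. 276.] [282. 199. 255. 252.]
1.57 [345. 335. 405. 281.] [277. 197. 250. 250.]
1.7 [347. 337. 407. 284.] [274. 197. 248. 249.]
1.85 [350. 340. 409. 287.] [272. 196. 245. 248.]
1.98 [352. 343. 411. 289.] [269. 196. 243. 248.]
reagentcap [ 0.7   -0.099  0.112] in case [ 0.076 -0.18 ]
beaker [0.443 0.175 0.035] in case [0.06  0.194]
vial [ 0.598 -0.165  0.055] in case [-0.044 -0.164]
```

View pics/s1.png

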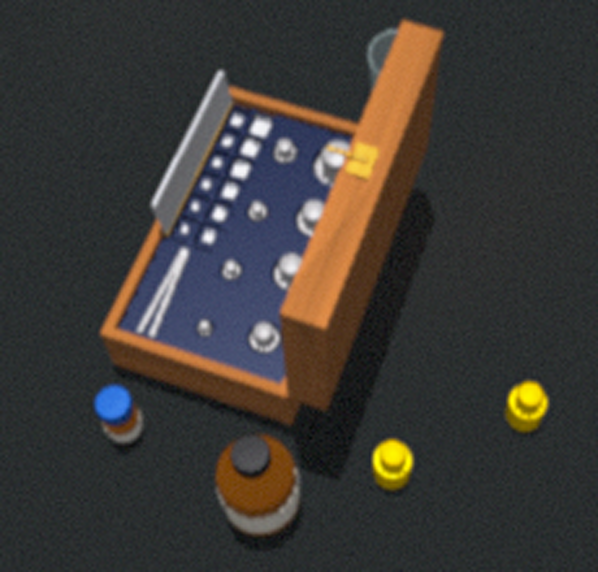

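```bash
cat >> h.py <<'E'
def st():
    q=np.load('pose.npy'); o=bot.get_obs(); c,s=np.cos(q[2]),np.sin(q[2])
    m=R.from_quat(o['tool_rot']).as_matrix(); t=o['eef_pos']+.019*m[:,2]
    d=t[:2]-q[:2]; f=o['ft_force']
    print('t',round(float(o['clock']),2),'tip in case xyz',np.round([c*d[0]+s*d[1],-s*d[0]+c*d[1],t[2]],4),'toolx yaw-casey deg',round(np.degrees((np.arctan2(m[1,0],m[0,0])-q[2]-np.pi/2+np.pi)%(2*np.pi)-np.pi),2),'tz',np.round(m[:,2],3),'F case',np.round([c*f[0]+s*f[1],-s*f[0]+c*f[1],f[2]],1),'w',round(float(o['grip_width']),4),'j',np.round(o['joint_pos'],2))
E
python3 -c "
from h import *
st()"; python3 -m handwheel '[{"az":1},{"az":1},{"az":1},{"az":1},{"az":0.12},{}]' -1; python3 -c "
from h import *
st()"
```

```text
t 1.05 tip in case xyz [0.0176 0.641  0.2313] toolx yaw-casey deg 35.43 tz [-0. -0. -1.] F case [-0.4 -0.2 -0.2] w 0.0855 j [1.33 0.24 0.   1.34 0.   1.57]
t 1.05 tip in case xyz [0.0176 0.641  0.2313] toolx yaw-casey deg 35.43 tz [-0. -0. -1.] F case [-0.4 -0.2 -0.2] w 0.0855 j [1.33 0.24 0.   1.34 0.   1.57]invalid input
```

```bash
python3 -m handwheel '[{"dx":0,"dy":0,"dz":0,"ax":0,"ay":0,"az":1},{"dx":0,"dy":0,"dz":0,"ax":0,"ay":0,"az":1},{"dx":0,"dy":0,"dz":0,"ax":0,"ay":0,"az":1},{"dx":0,"dy":0,"dz":0,"ax":0,"ay":0,"az":1},{"dx":0,"dy":0,"dz":0,"ax":0,"ay":0,"az":0.12}]' -1; python3 -c "
from h import *
st()"
```

```text
clock: 1.55
eef_pos: [0.1197, 0.4855, 0.2503]
tool_rot: [0.417, 0.909, 0.0, -0.0]
ft_force: [0.1, -0.3, -1.2]
grip_width: 0.0124
t 1.55 tip in case xyz [0.0176 0.641  0.2313] toolx yaw-casey deg -0.02 tz [ 0.  0. -1.] F case [-0.1 -0.2 -1.2] w 0.0124 j [ 1.33  0.24  0.01  1.34 -0.    2.19]
```

```bash
python3 -m handwheel '[{"dx":-1,"dy":-0.23,"dz":0},{"dx":-1,"dy":-0.23,"dz":0},{"dx":-1,"dy":-0.23,"dz":0},{"dx":-1,"dy":-0.23,"dz":0},{"dx":-1,"dy":-0.23,"dz":0},{"dx":-1,"dy":-0.23,"dz":0},{"dx":-1,"dy":-0.23,"dz":0},{"dx":-1,"dy":-0.23,"dz":0},{"dx":-1,"dy":-0.23,"dz":0},{"dx":-1,"dy":-0.23,"dz":0},{"dx":-1,"dy":-0.23,"dz":0},{"dx":-1,"dy":-0.23,"dz":0}]'; python3 -c "
from h import *
st()"
```

```text
t 1.55 tip in case xyz [0.0176 0.641  0.2313] toolx yaw-casey deg -0.02 tz [ 0.  0. -1.] F case [-0.1 -0.2 -1.2] w 0.0124 j [ 1.33  0.24  0.01  1.34 -0.    2.19]invalid input
```

All six keys are needed per row.

```bash
python3 -m handwheel '[{"dx":-1,"dy":-0.23,"dz":0,"ax":0,"ay":0,"az":0},{"dx":-1,"dy":-0.23,"dz":0,"ax":0,"ay":0,"az":0},{"dx":-1,"dy":-0.23,"dz":0,"ax":0,"ay":0,"az":0},{"dx":-1,"dy":-0.23,"dz":0,"ax":0,"ay":0,"az":0},{"dx":-1,"dy":-0.23,"dz":0,"ax":0,"ay":0,"az":0},{"dx":-1,"dy":-0.23,"dz":0,"ax":0,"ay":0,"az":0},{"dx":-1,"dy":-0.23,"dz":0,"ax":0,"ay":0,"az":0},{"dx":-1,"dy":-0.23,"dz":0,"ax":0,"ay":0,"az":0},{"dx":-1,"dy":-0.23,"dz":0,"ax":0,"ay":0,"az":0},{"dx":-1,"dy":-0.23,"dz":0,"ax":0,"ay":0,"az":0},{"dx":-1,"dy":-0.23,"dz":0,"ax":0,"ay":0,"az":0},{"dx":-1,"dy":-0.23,"dz":0,"ax":0,"ay":0,"az":0}]'; python3 -c "
from h import *
st()"
```

```text
clock: 2.75
eef_pos: [0.2636, 0.2122, 0.2505]
tool_rot: [0.415, 0.91, 0.0, 0.0]
ft_force: [-0.3, 0.8, 1.0]
grip_width: -0.0002
t 2.75 tip in case xyz [-0.0516  0.3401  0.2315] toolx yaw-casey deg 0.2 tz [ 0.001  0.    -1.   ] F case [0.3 0.8 1. ] w -0.0002 j [ 0.68 -0.08 -0.35  1.3  -0.    1.53]
```

```bash
python3 -m handwheel '[{"dx":-0.97,"dy":-0.23,"dz":0,"ax":0,"ay":0,"az":0},{"dx":-0.97,"dy":-0.23,"dz":0,"ax":0,"ay":0,"az":0},{"dx":-0.97,"dy":-0.23,"dz":0,"ax":0,"ay":0,"az":0},{"dx":-0.97,"dy":-0.23,"dz":0,"ax":0,"ay":0,"az":0},{"dx":-0.97,"dy":-0.23,"dz":0,"ax":0,"ay":0,"az":0},{"dx":-0.97,"dy":-0.23,"dz":0,"ax":0,"ay":0,"az":0},{"dx":-0.97,"dy":-0.23,"dz":0,"ax":0,"ay":0,"az":0},{"dx":-0.97,"dy":-0.23,"dz":0,"ax":0,"ay":0,"az":0},{"dx":-0.97,"dy":-0.23,"dz":0.8,"ax":0,"ay":0,"az":0},{"dx":-0.97,"dy":-0.23,"dz":1,"ax":0,"ay":0,"az":0},{"dx":-0.97,"dy":-0.23,"dz":1,"ax":0,"ay":0,"az":0},{"dx":-0.97,"dy":-0.23,"dz":0.8,"ax":0,"ay":0,"az":0}]'; python3 -c "
from h import *
st()"
```

```text
clock: 3.95
eef_pos: [0.4008, -0.0534, 0.1592]
tool_rot: [0.416, 0.91, 0.0, -0.0]
ft_force: [-0.2, -0.3, 0.8]
grip_width: -0.0002
t 3.95 tip in case xyz [-0.1208  0.0492  0.1402] toolx yaw-casey deg 0.18 tz [-0.  0. -1.] F case [-0.4 -0.1  0.8] w -0.0002 j [-0.13  0.12 -0.39  1.06  0.    0.72]
```

```bash
python3 -m handwheel '[{"dx":0,"dy":0,"dz":0.8,"ax":0,"ay":0,"az":0},{"dx":0,"dy":0,"dz":0.8,"ax":0,"ay":0,"az":0},{"dx":0,"dy":0,"dz":0,"ax":0,"ay":0,"az":0},{"dx":0,"dy":0,"dz":0,"ax":0,"ay":0,"az":0}]'; python3 -c "
from h import *
st()
s=snap('side','s2'); t=snap('top','t2');
a=np.hstack([cv2.resize(s['img'][150:380,180:390],None,fx=1.8,fy=1.8),cv2.resize(t['img'][170:400,260:470],None,fx=1.8,fy=1.8)]); cv2.imwrite('pics/st2.png',a[:,:,::-1])"
```

```text
clock: 4.35
eef_pos: [0.4007, -0.0524, 0.1205]
tool_rot: [0.416, 0.909, -0.0, -0.0]
ft_force: [1.1, -0.9, 0.8]
grip_width: 0.0002
t 4.35 tip in case xyz [-0.1203  0.0501  0.1015] toolx yaw-casey deg 0.1 tz [-0.001  0.    -1.   ] F case [ 0.2 -1.4  0.8] w 0.0002 j [-0.13  0.17 -0.45  0.95  0.    0.73]
```

View pics/st2.png

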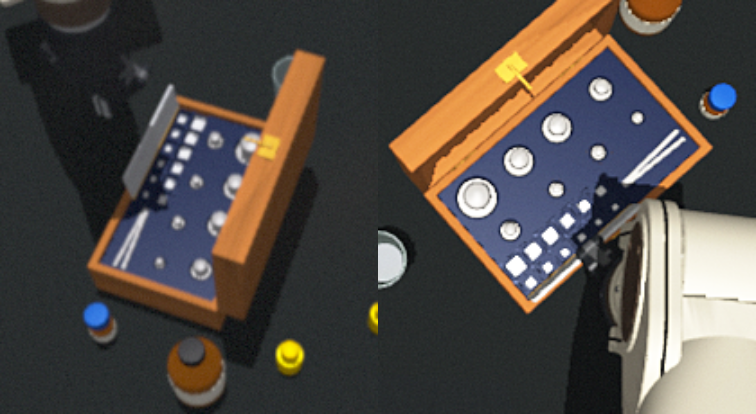

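```bash
python3 -m handwheel '[{"dx":0,"dy":0.4,"dz":0.6,"ax":0,"ay":0,"az":0},{"dx":0,"dy":0.4,"dz":0,"ax":0,"ay":0,"az":0},{"dx":0,"dy":0.2,"dz":0,"ax":0,"ay":0,"az":0},{"dx":0,"dy":0.2,"dz":0,"ax":0,"ay":0,"az":0},{"dx":0,"dy":0.2,"dz":0,"ax":0,"ay":0,"az":0},{"dx":0,"dy":0.2,"dz":0,"ax":0,"ay":0,"az":0},{"dx":0,"dy":0.2,"dz":0,"ax":0,"ay":0,"az":0},{"dx":0,"dy":0.2,"dz":0.1,"ax":0,"ay":0,"az":0},{"dx":0,"dy":0.2,"dz":0.1,"ax":0,"ay":0,"az":0}]'; python3 -c "
from h import *
st()
s=snap('side','s3'); t=snap('top','t3');
a=np.hstack([cv2.resize(s['img'][150:380,180:390],None,fx=1.8,fy=1.8),cv2.resize(t['img'][170:400,260:470],None,fx=1.8,fy=1.8)]); cv2.imwrite('pics/st3.png',a[:,:,::-1])"
```

```text
clock: 5.35
eef_pos: [0.4428, -0.0163, 0.1002]
tool_rot: [0.417, 0.909, 0.0, 0.0]
ft_force: [-0.8, 0.2, 0.2]
grip_width: 0.0001
t 5.35 tip in case xyz [-0.0648  0.0499  0.0812] toolx yaw-casey deg 0.01 tz [ 0. -0. -1.] F case [-0.5  0.7  0.2] w 0.0001 j [-0.04  0.26 -0.39  0.92 -0.    0.82]
```

View pics/st3.png

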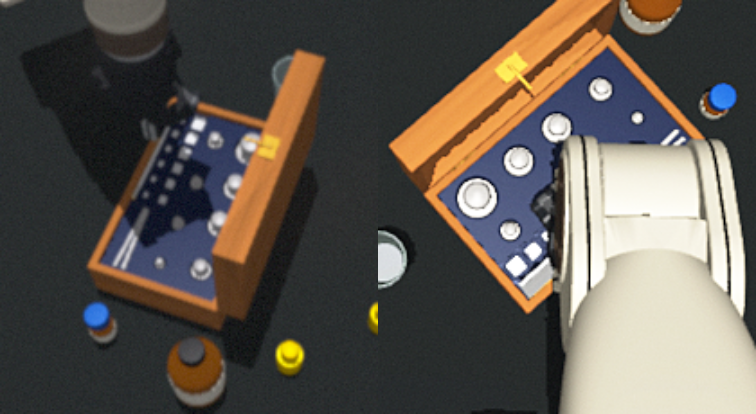

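```bash
python3 -m handwheel '[{"dx":0,"dy":0.2,"dz":0.1,"ax":0,"ay":0,"az":0},{"dx":0,"dy":0.2,"dz":0.15,"ax":0,"ay":0,"az":0},{"dx":0,"dy":0.15,"dz":0.2,"ax":0,"ay":0,"az":0},{"dx":0,"dy":0.15,"dz":0.2,"ax":0,"ay":0,"az":0},{"dx":0,"dy":0.1,"dz":0.15,"ax":0,"ay":0,"az":0},{"dx":0,"dy":0.1,"dz":0.1,"ax":0,"ay":0,"az":0},{"dx":0,"dy":0,"dz":0,"ax":0,"ay":0,"az":0}]'; python3 -c "
from h import *
st()"
```

```text
clock: 6.15
eef_pos: [0.4595, -0.0016, 0.0772]
tool_rot: [0.417, 0.909, -0.0, -0.0]
ft_force: [-1.2, 0.2, 0.7]
grip_width: -0.0001
t 6.15 tip in case xyz [-0.0426  0.0502  0.0582] toolx yaw-casey deg 0.03 tz [-0.001  0.    -1.   ] F case [-0.8  0.9  0.7] w -0.0001 j [-0.    0.32 -0.38  0.87  0.    0.86]
```

```bash
python3 -m handwheel '[{"dx":0,"dy":0,"dz":0.1,"ax":0,"ay":0,"az":0},{"dx":0,"dy":0,"dz":0,"ax":0,"ay":0,"az":0}]'; python3 -c "
from h import *
st()
s=snap('side','s4'); t=snap('top','t4');
a=np.hstack([cv2.resize(s['img'][150:380,180:390],None,fx=1.8,fy=1.8),cv2.resize(t['img'][170:400,260:470],None,fx=1.8,fy=1.8)]); a=(255*(a/255.)**.5).astype('uint8'); cv2.imwrite('pics/st4.png',a[:,:,::-1])"
```

```text
clock: 6.35
eef_pos: [0.4596, -0.0018, 0.0752]
tool_rot: [0.417, 0.909, 0.0, 0.0]
ft_force: [0.4, -0.2, -0.1]
grip_width: 0.0001
t 6.35 tip in case xyz [-0.0426  0.05    0.0562] toolx yaw-casey deg 0.02 tz [ 0.  0. -1.] F case [ 0.1 -0.4 -0.1] w 0.0001 j [-0.    0.32 -0.38  0.87  0.    0.86]
```

View pics/st4.png

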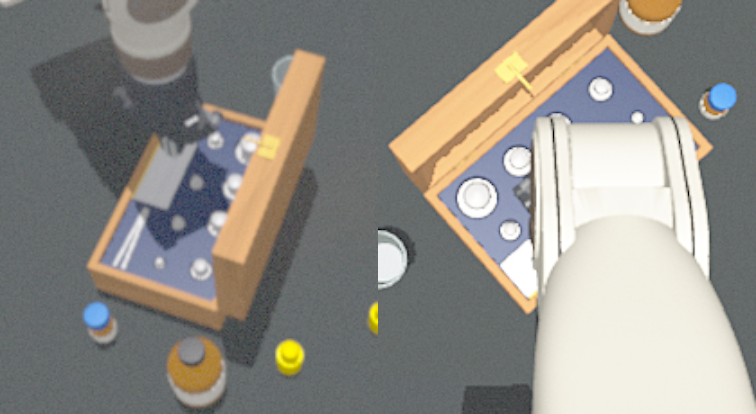

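```bash
python3 -m handwheel '[{"dx":0,"dy":0,"dz":0.08,"ax":0,"ay":0,"az":0},{"dx":0,"dy":0,"dz":0,"ax":0,"ay":0,"az":0}]'; python3 -c "
from h import *
st()"
```

```text
clock: 6.65
eef_pos: [0.4597, -0.0019, 0.0749]
tool_rot: [0.417, 0.909, 0.0, 0.001]
ft_force: [-4.6, 0.8, 12.9]
grip_width: -0.0003
t 6.65 tip in case xyz [-0.0426  0.0498  0.0559] toolx yaw-casey deg 0.01 tz [ 0.001 -0.    -1.   ] F case [-2.9  3.6 12.9] w -0.0003 j [-0.    0.32 -0.38  0.86 -0.    0.86]
```

```bash
python3 -m handwheel '[{"dx":0,"dy":0,"dz":-0.4,"ax":0,"ay":0,"az":0},{"dx":0,"dy":0,"dz":-1,"ax":0,"ay":0,"az":0},{"dx":0,"dy":0,"dz":-1,"ax":0,"ay":0,"az":0},{"dx":0,"dy":-0.4,"dz":-1,"ax":0,"ay":0,"az":0},{"dx":0,"dy":-0.4,"dz":-1,"ax":0,"ay":0,"az":0},{"dx":0,"dy":0,"dz":-1,"ax":0,"ay":0,"az":0},{"dx":0,"dy":0,"dz":-1,"ax":0,"ay":0,"az":0},{"dx":0,"dy":0,"dz":-1,"ax":0,"ay":0,"az":0},{"dx":0,"dy":0,"dz":-0.6,"ax":0,"ay":0,"az":0},{"dx":0,"dy":0,"dz":0,"ax":0,"ay":0,"az":0}]'; python3 -c "
from h import *
st()
s=snap('side','s5'); t=snap('top','t5');
q=np.load('pose.npy')
for a in (0,.1,.3): print(a,np.round(proj(s,c2w(q,[flap(a,.067),flap(a,-.067)])).ravel(),1))
a=cv2.resize(s['img'][180:340,210:370],None,fx=3.7,fy=3.7); a=(255*(a/255.)**.5).astype('uint8'); cv2.imwrite('pics/st5.png',a[:,:,::-1])"
```

```text
clock: 7.65
eef_pos: [0.4458, -0.015, 0.2759]
tool_rot: [0.417, 0.909, 0.001, 0.003]
ft_force: [0.6, 0.3, -0.9]
grip_width: 0.0
t 7.65 tip in case xyz [-0.0616  0.049   0.2569] toolx yaw-casey deg 0.01 tz [ 0.005 -0.    -1.   ] F case [ 0.7 -0.2 -0.9] w 0.0 j [-0.03  0.12 -0.08  1.37 -0.    0.83]
0 [296.3 214.2 272.1 265.9]
0.1 [296.1 213.1 271.8 264.9]
0.3 [295.1 210.7 270.6 262.7]
```

View pics/st5.png

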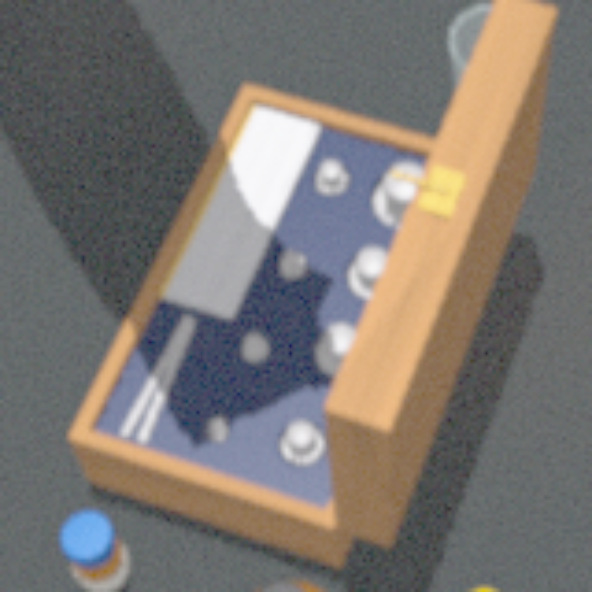

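```bash
python3 -m handwheel '[{"dx":-0.13,"dy":1,"dz":0,"ax":0,"ay":0,"az":0},{"dx":-0.13,"dy":1,"dz":0,"ax":0,"ay":0,"az":0},{"dx":-0.13,"dy":1,"dz":0,"ax":0,"ay":0,"az":0},{"dx":-0.13,"dy":1,"dz":0,"ax":0,"ay":0,"az":0},{"dx":-0.13,"dy":1,"dz":0,"ax":0,"ay":0,"az":0},{"dx":-0.13,"dy":1,"dz":0,"ax":0,"ay":0,"az":0},{"dx":-0.13,"dy":1,"dz":0,"ax":0,"ay":0,"az":0},{"dx":-0.13,"dy":1,"dz":0,"ax":0,"ay":0,"az":0},{"dx":-0.13,"dy":0.8,"dz":0,"ax":0,"ay":0,"az":0},{"dx":0,"dy":0,"dz":0,"ax":0,"ay":0,"az":0}]'; python3 -c "
from h import *
st()
s=snap('side','s6'); t=snap('top','t6')
a=np.hstack([cv2.resize(s['img'][100:380,180:420],None,fx=1.6,fy=1.6),cv2.resize(t['img'][100:380,230:470],None,fx=1.6,fy=1.6)]); a=(255*(a/255.)**.6).astype('uint8'); cv2.imwrite('pics/st6.png',a[:,:,::-1])"
```

```text
clock: 8.75
eef_pos: [0.6309, 0.1078, 0.2699]
tool_rot: [0.416, 0.909, -0.001, -0.002]
ft_force: [0.7, -0.7, -0.7]
grip_width: 0.0001
t 8.75 tip in case xyz [0.1586 0.0213 0.2509] toolx yaw-casey deg 0.11 tz [-0.004 -0.    -1.   ] F case [ 0.1 -1.  -0.7] w 0.0001 j [0.17 0.53 0.49 1.53 0.   1.03]
```

View pics/st6.png

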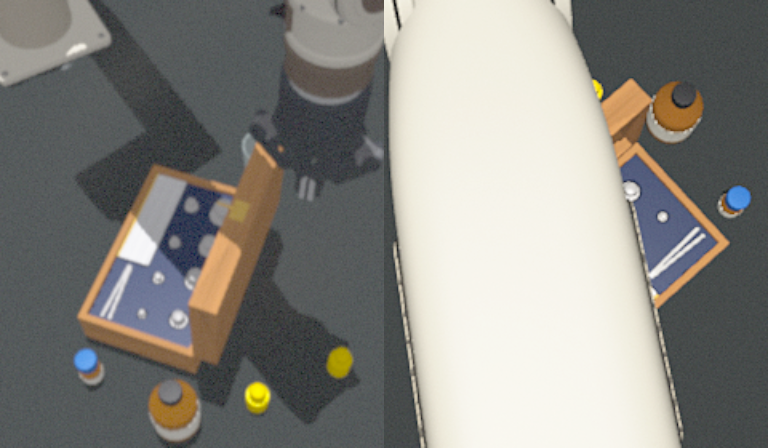

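```bash
python3 -m handwheel '[{"dx":0,"dy":0,"dz":0.8,"ax":0,"ay":0,"az":0},{"dx":0,"dy":0,"dz":0.8,"ax":0,"ay":0,"az":0},{"dx":0,"dy":0,"dz":0.8,"ax":0,"ay":0,"az":0},{"dx":0,"dy":-0.4,"dz":0,"ax":0,"ay":0,"az":0},{"dx":0,"dy":-0.4,"dz":0,"ax":0,"ay":0,"az":0},{"dx":0,"dy":-0.4,"dz":0,"ax":0,"ay":0,"az":0},{"dx":0,"dy":-0.3,"dz":0,"ax":0,"ay":0,"az":0},{"dx":0,"dy":-0.3,"dz":0,"ax":0,"ay":0,"az":0},{"dx":0,"dy":0,"dz":0,"ax":0,"ay":0,"az":0}]'; python3 -c "
from h import *
st()
s=snap('side','s7')
a=cv2.resize(s['img'][150:390,180:420],None,fx=2.4,fy=2.4); a=(255*(a/255.)**.6).astype('uint8'); cv2.imwrite('pics/st7.png',a[:,:,::-1])
q=np.load('pose.npy')
for a in (1.6,1.5,1.4,1.3,1.2): print(a,np.round(proj(s,c2w(q,[lid(a,.12),lid(a,-.12)])).ravel(),1))"
```

```text
clock: 9.75
eef_pos: [0.5962, 0.0765, 0.215]
tool_rot: [0.417, 0.909, 0.001, 0.001]
ft_force: [0.0, 1.6, 0.5]
grip_width: -0.0001
t 9.75 tip in case xyz [0.112  0.0203 0.196 ] toolx yaw-casey deg -0.02 tz [ 0.003  0.    -1.   ] F case [1.1 1.2 0.5] w -0.0001 j [ 0.13  0.46  0.22  1.33 -0.    0.99]
1.6 [360.4 182.5 314.9 296.6]
1.5 [352.6 179.4 305.9 293. ]
1.4 [344.7 176.9 296.9 289.7]
1.3 [336.9 174.8 288.  286.9]
1.2 [329.1 173.3 279.3 284.5]
```

View pics/st7.png

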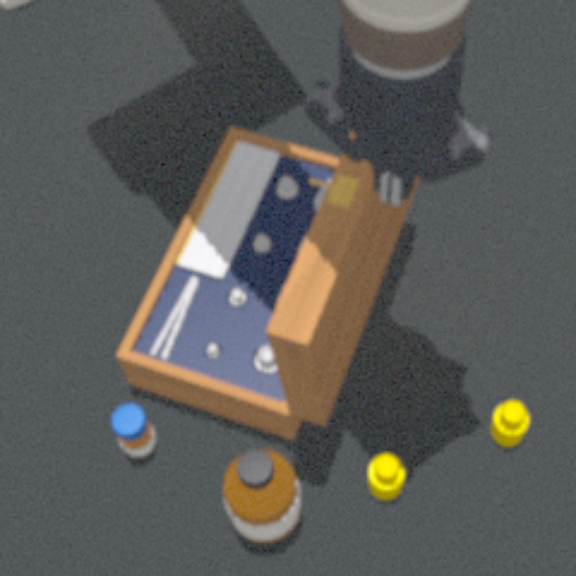

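```bash
python3 -m handwheel '[{"dx":0,"dy":-0.5,"dz":0.1,"ax":0,"ay":0,"az":0},{"dx":0,"dy":-0.5,"dz":0.1,"ax":0,"ay":0,"az":0},{"dx":0,"dy":-0.5,"dz":0.1,"ax":0,"ay":0,"az":0},{"dx":0,"dy":-0.5,"dz":0.1,"ax":0,"ay":0,"az":0},{"dx":0,"dy":-0.45,"dz":0.15,"ax":0,"ay":0,"az":0},{"dx":0,"dy":-0.45,"dz":0.2,"ax":0,"ay":0,"az":0},{"dx":0,"dy":-0.4,"dz":0.2,"ax":0,"ay":0,"az":0},{"dx":0,"dy":-0.4,"dz":0.3,"ax":0,"ay":0,"az":0},{"dx":0,"dy":0,"dz":0,"ax":0,"ay":0,"az":0}]'; python3 -c "
from h import *
st()
s=snap('side','s8')
a=cv2.resize(s['img'][150:390,180:420],None,fx=2.4,fy=2.4); a=(255*(a/255.)**.6).astype('uint8'); cv2.imwrite('pics/st8.png',a[:,:,::-1])
q=np.load('pose.npy')
for a in (1.,.9,.8,.7,.6,): print(a,np.round(proj(s,c2w(q,[lid(a,.12),lid(a,-.12)])).ravel(),1))"
```

```text
clock: 10.7
eef_pos: [0.5246, 0.016, 0.1813]
tool_rot: [0.417, 0.909, -0.001, -0.001]
ft_force: [-0.0, -0.3, 0.4]
grip_width: -0.0001
t 10.7 tip in case xyz [0.0183 0.0211 0.1623] toolx yaw-casey deg -0.03 tz [-0.003 -0.001 -1.   ] F case [-0.2 -0.2  0.4] w -0.0001 j [ 0.03  0.33 -0.06  1.19 -0.    0.89]
1.0 [314.3 172.  263.1 281.1]
0.9 [307.5 172.3 255.8 280.2]
0.8 [301.2 173.  249.1 279.8]
0.7 [295.5 174.3 243.2 279.8]
0.6 [290.4 176.1 238.1 280.4]
```

View pics/st8.png

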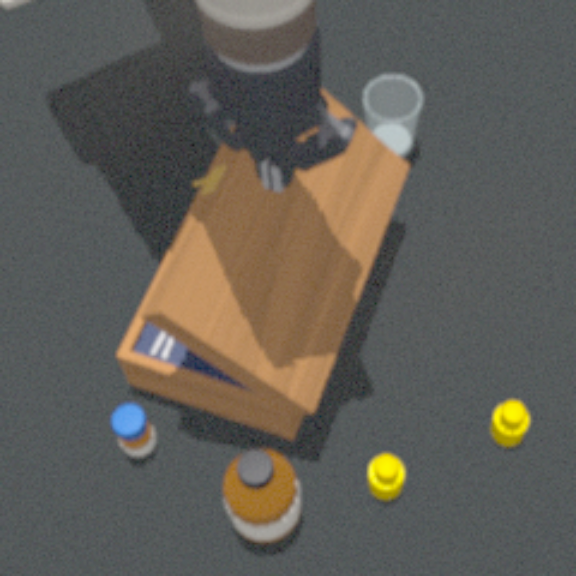

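```bash
python3 -m handwheel '[{"dx":0,"dy":-0.45,"dz":0.3,"ax":0,"ay":0,"az":0},{"dx":0,"dy":-0.4,"dz":0.35,"ax":0,"ay":0,"az":0},{"dx":0,"dy":-0.3,"dz":0.4,"ax":0,"ay":0,"az":0},{"dx":0,"dy":-0.3,"dz":0.4,"ax":0,"ay":0,"az":0},{"dx":0,"dy":-0.2,"dz":0.4,"ax":0,"ay":0,"az":0},{"dx":0,"dy":-0.2,"dz":0.4,"ax":0,"ay":0,"az":0},{"dx":0,"dy":-0.1,"dz":0.3,"ax":0,"ay":0,"az":0},{"dx":0,"dy":-0.1,"dz":0.2,"ax":0,"ay":0,"az":0},{"dx":0,"dy":0,"dz":0,"ax":0,"ay":0,"az":0}]'; python3 -c "
from h import *
st()"
```

```text
clock: 11.65
eef_pos: [0.4864, -0.0166, 0.1123]
tool_rot: [0.417, 0.909, -0.0, -0.001]
ft_force: [-0.5, 0.1, -0.0]
grip_width: 0.0
t 11.65 tip in case xyz [-0.0319  0.0213  0.0933] toolx yaw-casey deg 0.02 tz [-0.002  0.    -1.   ] F case [-0.4  0.4 -0. ] w 0.0 j [-0.03  0.32 -0.26  0.99  0.    0.83]
```

```bash
python3 -m handwheel '[{"dx":0,"dy":0,"dz":0.08,"ax":0,"ay":0,"az":0},{"dx":0,"dy":0,"dz":0.04,"ax":0,"ay":0,"az":0},{"dx":0,"dy":0,"dz":0,"ax":0,"ay":0,"az":0}]'; python3 -c "
from h import *
st()"
```

```text
clock: 11.95
eef_pos: [0.4872, -0.0166, 0.1103]
tool_rot: [0.417, 0.909, 0.0, 0.0]
ft_force: [-0.7, 0.3, -0.9]
grip_width: -0.0002
t 11.95 tip in case xyz [-0.0313  0.0208  0.0913] toolx yaw-casey deg 0.03 tz [ 0.  0. -1.] F case [-0.3  0.7 -0.9] w -0.0002 j [-0.03  0.33 -0.27  0.98  0.    0.83]
```

```bash
python3 -m handwheel '[{"dx":0,"dy":0,"dz":0.08,"ax":0,"ay":0,"az":0},{"dx":0,"dy":0,"dz":0.04,"ax":0,"ay":0,"az":0},{"dx":0,"dy":0,"dz":0,"ax":0,"ay":0,"az":0}]'; python3 -c "
from h import *
st()"
```

```text
clock: 12.25
eef_pos: [0.4875, -0.0166, 0.109]
tool_rot: [0.417, 0.909, 0.0, 0.001]
ft_force: [-4.5, 0.2, 12.3]
grip_width: -0.0001
t 12.25 tip in case xyz [-0.0311  0.0206  0.09  ] toolx yaw-casey deg 0.03 tz [ 0.002 -0.    -1.   ] F case [-3.3  3.  12.3] w -0.0001 j [-0.03  0.33 -0.27  0.97  0.    0.83]
```

```bash
python3 -m handwheel '[{"dx":0,"dy":0,"dz":0.04,"ax":0,"ay":0,"az":0},{"dx":0,"dy":0,"dz":0,"ax":0,"ay":0,"az":0},{"dx":0,"dy":0,"dz":0,"ax":0,"ay":0,"az":0},{"dx":0,"dy":0,"dz":-0.4,"ax":0,"ay":0,"az":0},{"dx":0,"dy":0,"dz":-1,"ax":0,"ay":0,"az":0},{"dx":0,"dy":0,"dz":-1,"ax":0,"ay":0,"az":0},{"dx":0,"dy":-0.5,"dz":-1,"ax":0,"ay":0,"az":0},{"dx":0,"dy":-1,"dz":-1,"ax":0,"ay":0,"az":0},{"dx":0,"dy":-1,"dz":-1,"ax":0,"ay":0,"az":0},{"dx":0,"dy":-1,"dz":-1,"ax":0,"ay":0,"az":0},{"dx":0,"dy":-1,"dz":-0.5,"ax":0,"ay":0,"az":0},{"dx":0,"dy":0,"dz":0,"ax":0,"ay":0,"az":0}]'; python3 -c "
from h import *
st()
s=snap('side','s9'); t=snap('top','t9')
q=np.load('pose.npy')
for a in (.1,.05,.035,0): print(a,np.round(proj(s,c2w(q,[lid(a,.12),lid(a,-.12)])).ravel(),1))
a=np.hstack([cv2.resize(s['img'][160:400,200:400],None,fx=1.9,fy=1.9),cv2.resize(t['img'][130:370,250:470],None,fx=1.9,fy=1.9)]); a=(255*(a/255.)**.6).astype('uint8'); cv2.imwrite('pics/st9.png',a[:,:,::-1])"
```

```text
clock: 13.45
eef_pos: [0.4015, -0.0914, 0.2813]
tool_rot: [0.418, 0.908, 0.0, 0.002]
ft_force: [0.4, -0.2, -0.4]
grip_width: -0.0002
t 13.45 tip in case xyz [-0.145   0.0199  0.2623] toolx yaw-casey deg -0.13 tz [ 0.004 -0.001 -1.   ] F case [ 0.2 -0.4 -0.4] w -0.0002 j [-0.22  0.05 -0.14  1.38 -0.    0.64]
0.1 [275.2 190.7 224.9 289. ]
0.05 [274.7 192.6 224.7 290.3]
0.035 [274.5 193.1 224.7 290.7]
0 [274.3 194.4 224.7 291.7]
```

View pics/st9.png

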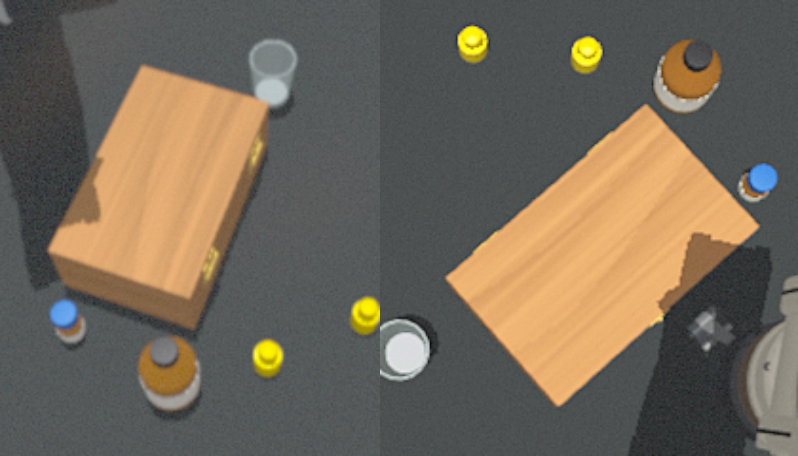

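Run:
```python
from h import *
q=np.load('pose.npy'); t=bot.camera('top')
print(np.round(proj(t,c2w(q,[lid(0,.12),lid(0,-.12),[.075,.12,.09],[.075,-.12,.09]])),1))
for n,u in {'FL':(343.7,343.2),'FR':(449.5,249.5),'BL':(285,276.3),'BR':(389.7,185)}.items(): print(n,u)
for k in ['reagent','beaker','vial']: print(k,[(round(r['confidence'],2),np.round(r['rect'])) for r in bot.trace(k,t)][:1])
bot.job_done()
```

```text
[[344.3 343.5]
 [450.1 249. ]
 [285.1 275.5]
 [390.6 184.3]]
FL (343.7, 343.2)
FR (449.5, 249.5)
BL (285, 276.3)
BR (389.7, 185)
reagent [(0.79, array([412., 170.,  32.,  35.]))]
beaker [(0.89, array([259., 315.,  30.,  34.]))]
vial [(0.51, array([448., 228.,  19.,  20.]))]
the job is handed in; nothing more can be done
```

The flap is folded flat, the lid is shut over it, and I handed the job in after about 13.5 s of robot time. I pushed both with the closed fingertips only.

- **Flap:** it bottomed out with the fingertips 55.9 mm above the bench, pressing with about 13 N. The picture taken before closing the lid matched a flap angle of 0, with all eight weights standing.
- **Lid:** it bottomed out at 90.0 mm with about 12 N. Its corners in the side picture match a lid angle of 0 to within about 2 pixels.
- **Case:** in the top picture its corners lie within about 1 pixel (roughly 2 mm) of where they were at the start.
- **Glassware:** the bottle, beaker and vial are within 2 pixels of their first positions.
- **Arm:** it ended clear of everything, raised in front of the case.

No check failed or disagreed. I could not see the weights once the lid was shut, so their last check is the one from before closing. Two early move calls were refused because the rows left out zero entries; the arm did not move on either.

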